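# Clamp a damper in the cranked bench fixture

## Robot

A 6-joint arm with a two-finger parallel gripper is mounted at the origin on the work surface. World frame = base frame: x ahead of the robot, y to its left, z up, the work surface at z = 0. Lengths are in m, angles in rad, forces in N, time in s.
With the tool pointing down it reaches from about 0.375 to 0.9 m from the base axis. Payload 3.1 kg.
Tool frame: the origin (TCP) lies at the centre of the arm's flange, where the gripper is bolted on; the fingertips stand 173 mm ahead of it and the grasp point (between the pads) lies 155 mm ahead of it; z points along the fingers, y is the line along which they close (so a half turn about z gives the same grasp; the last joint's range is limited). The gripper opens to 85 mm and grips with 20 to 120 N. Pads are 22 mm wide; open, the fingers measure 114 mm over their backs; the gripper's body (76 mm by 85 mm) begins 54 mm behind the grasp point. The pads swing forward as they close: fully open they stand 13 mm farther back than shut.
Start: joints at [-1.286, 0.527, 1.433, -0, 1.181, -0.178], TCP at [0.28, -0.559, 0.405] pointing down, gripper open.
Joint ranges: [-3.08, 3.08], [-0.75, 2.2], [0.22, 2.44], [-1.43, 4.57], [0, 2.65], [-2.85, 2.85]. Speed limits (rad/s): [2.79, 2.79, 3.14, 3.14, 3.14, 3.14].

## Interface

Orientations are given as a unit quaternion [x, y, z, w].
In Python, from station import * gives the robot as it stands.
- The arm moves only by the shell command python3 -m jog 'ROWS' [OPENING] [FORCE]. ROWS is a JSON object of lists of equal length, an entry for each row: "linear": the shift along the world's x, y, z in mm, a list of three; "turn": the turn about the world's z in units of 5 degrees (1.0 is 5 degrees). A call has 1 to 12 rows; each row shifts and turns the commanded pose from where the row before left it; what a row does not reach is not made up. A row lasts 1/8 s, in which the tool goes at most 62.5 mm and 10.7 degrees, less where a joint would pass 70% of its speed; a pose out of reach is approached as far as the arm can. A call is refused whole if a number of a shift passes 62.5 or a number of a turn 1, either way. A call with a gripper value outside its range is refused whole. OPENING is the opening, from 0 (shut) to 1 (fully open), set as the call begins (- or left out, the last holds). The fingers move at their own pace and stop on an object; FORCE is the grip in N (left out, the last holds). Time passes only in rows, so rows that do not move let the fingers close. It gives the time, the measured TCP pose, the force, the opening and the grip force at its end, in the units of the state.
- sense(): the state, without advancing time (a new reading comes with each control period).
- snapshot(name): name is "side" or "top"; returns the picture (480x640x3 uint8, red, green, blue); there is no depth.
- get_calibration(name): a dict with "fx", "fy", "cx", "cy" (pixels), "dist_coeffs" ([k1, k2, p1, p2, k3] as OpenCV has them; the pictures are not rectified), "world_to_cam" (4x4, takes a point from world to camera coordinates). Camera axes: x right, y down, z forward; pixel columns grow to the right and rows downward; lengths in m; the calibration is good to about 2 mm. A picture is of the moment at which its call begins. get_calibration takes no time and is no camera call.
- sign_off(): hands the job in; it is judged then, once.
The state is a dict: "t": time; "q": joint angles; "qd": joint speeds; "tau": joint torques, N m; "tcp_pos": TCP position; "tool_rot": TCP orientation; "force": force on the tool from outside, world axes, zero at the start; "ft_torque": the same for the moment, N m; "finger_gap": opening from 0.0 (shut) to 1.0 (fully open); "gripper_force": force on a finger pad.
Only numpy, scipy, OpenCV 4.12 (cv2) and the standard library are available. Lean on these libraries where they do the work, as an engineer would, in place of code of your own. Each camera call takes 0.05 s, during which the arm holds its last target. There are 200 camera calls.

## Task

Lay the yellow-sprung damper in the blue bench fixture, down on both rests with its bare aluminium tube end in front of the orange jaw, and let go of it. Then wind the crank clockwise by its two red grips (the yellow guard leaves a gripper no room to follow one grip all the way round) until the jaw holds the tube firmly: stop once the crank clearly stiffens, do not crush the tube. Do not drop the damper, and leave the other things on the bench where they are.

Things in the scene. Friction and masses are not known exactly. Their poses are not given: they have to be found in the camera images.
- shock: Damper to clamp, 0.5-0.9 kg, 213 mm long along its x. Origin on its axis, mid-length. Along x, mm: stud 12 thick (-107 to -95), bare aluminium tube dia 40 (-95 to -36), hex collar 52 over flats (to -28), yellow spring dia 46 (-28 to 28: grip here), hex collar (to 36), black tube dia 40 (to 78), steel eye (to 106). Starts on its collars' flats, axis 26 mm up, beside the spare, on either side of it.
- shock_tube (a point): Point on the damper's axis in the middle of the bare aluminium tube, 68 mm from the damper's origin towards -x.
- fixture: Blue fixture fixed to the bench, base plate 265 x 365 x 15 mm, may be turned. Origin at bench level below the middle of a seated damper. Seated, the damper's axis is at y = 0, z = 65 mm, its +x along the fixture's +x, origin over origin, 10 mm play in x each way. Rests at x = -68 and +68 mm, 44 mm long; only the plate between them. Gearbox 110 x 90 mm, 67 mm high, at x = -45, y = -200 mm.
- seat (a point): Where point shock_tube lies when seated: fixture x = -68, y = 0, z = 65 mm, on the rest in front of the jaw. Each rest is a ramp 62 mm wide falling 15 degrees towards the fixture's +y, to a fixed upright wall (inner face y = +20 mm, top z = 90 mm). A 40 mm tube laid on the ramp with its axis at y = -20 to 0 mm rolls down against the wall.
- jaw: Orange jaw with a black rubber face, 44 mm wide, z = 56 to 92 mm. Origin in the middle of the rubber face, which looks to the fixture's +y. It moves along the fixture's +y, 30 mm per turn of the crank, and bears on the seated tube at fixture y = -20 mm. It is set on its slide differently each time: at crank 0 the face is at y = -90 to -78 mm. The rubber yields about 1 mm per 40 N.
- crank (a joint): Crank angle, rad, grows clockwise from above, closing the jaw. At 0 grip a lies towards the fixture's +x; starts at 1 to 5. The jaw meets the tube between 12.1 and 14.7. Free, it takes 0.3 N m (4 N at the grip), then stiffens by about 13 N per rad: 7 N of push is 40 N on the tube, 10 N 85 N, 17 N 180 N (crushed). Standing still, friction hides 4 N of it. Let go, it stays, or springs back to 55 N.
- crank_axis (a point): Point on the crank's vertical axis, level with the grips (fixture x = -40, y = -200, z = 120 mm). A yellow guard plate stands beside the crank: fixture x = -133 mm (face towards the crank) to -139, y = -290 to -110, up to z = 200 mm. The grips clear it by 11 mm, a gripper on them does not, so each grip can be wound only through the part of its circle off the guard; then take the other grip.
- spare: Spare damper of the same shape with a blue spring: leave alone. Origin and axes as for the yellow one.
- carton: Cardboard carton 120 x 160 x 60 mm: leave alone. Origin under its centre.
- fluid: White bottle with yellow label, 68 mm across, 170 mm high: leave alone. Origin under its centre.
- spray: Green can, 56 mm across, 160 mm high: leave alone. Origin under its centre.
- hammer: Hammer: leave alone. Origin under its middle.
- wrench: Wrench, 190 mm long: leave alone. Origin under its middle.
- grip_a (a point): One of the two upright red grips of the crank, 70 mm out from the crank's axis, on its centre line, 120 mm above the bench. A round bar 24 mm thick, z = 88 to 146 mm, that swivels freely on its own axis. The arm's top is at z = 87 mm. At crank 0 this one is on the fixture's +x side of the axis; the other is opposite it.
- grip_b (a point): The other of the two upright red grips of the crank, 70 mm out from the crank's axis, on its centre line, 120 mm above the bench. A round bar 24 mm thick, z = 88 to 146 mm, that swivels freely on its own axis. The arm's top is at z = 87 mm.

How it is judged:
By the outcome, as a careful person would: the job done as asked, in the order asked, and still so for the second after the job is handed in, with the robot touching nothing.
It also fails if it takes over 72 s, if anything falls off the work surface, if the arm or the gripper's body presses on something with over 40 N, if the wrist force passes 120 N, or if a joint passes its speed limit or range.

## Working session

There is one attempt and no reset: what is moved stays moved. The work goes in short steps, Python scripts to look and compute and a shell command to move; the robot and the scene stay as the last step left them, time stands still between calls to the robot, and variables do not carry over. Pictures are saved under pics/ and viewed, at most 10 in all, crops included, and the job is handed in when it is done.

```bash
ls; mkdir -p pics; python3 - <<'E'
from station import *
import cv2
for n in("top","side"):
    im=snapshot(n); cv2.imwrite(f"pics/{n}0.png",im[:,:,::-1])
    c=get_calibration(n); print(n,c)
s=sense(); print(s)
E
```

```text
pics
top {'fx': 547.4019238627964, 'fy': 547.4019238627964, 'cx': 320.5074700904707, 'cy': 240.18667022642947, 'dist_coeffs': array([-0.14345754,  0.        ,  0.        ,  0.        ,  0.        ]), 'world_to_cam': array([[ 0.01279211, -0.99984842,  0.01181093, -0.01910365],
       [-0.98171808, -0.01480178, -0.18976436,  0.55732793],
       [ 0.18991042, -0.00916752, -0.98175862,  1.53447871],
       [ 0.        ,  0.        ,  0.        ,  1.        ]])}
side {'fx': 510.25988407809837, 'fy': 510.25988407809837, 'cx': 318.2269772893436, 'cy': 241.98817088459202, 'dist_coeffs': array([-0.03374659,  0.        ,  0.        ,  0.        ,  0.        ]), 'world_to_cam': array([[-0.72795755, -0.68546389, -0.0147329 ,  0.37294355],
       [-0.53084629,  0.57709392, -0.62061648,  0.34174339],
       [ 0.43391246, -0.44396155, -0.78397584,  1.30061639],
       [ 0.        ,  0.        ,  0.        ,  1.        ]])}
{'t': 0.1, 'q': array([-1.28549611e+00,  5.28345266e-01,  1.43379098e+00, -1.08218244e-05,
        1.18141126e+00, -1.78493333e-01]), 'qd': array([-0.0019436 , -0.00150096, -0.00231886, -0.00291586, -0.00110488,
       -0.00140783]), 'tau': array([-1.53722453e-04, -4.43303561e+01, -1.78586644e+01, -1.56990141e-04,
        3.90075831e-03, -7.08302494e-06]), 'tcp_pos': array([ 0.27952739, -0.55864925,  0.40384297]), 'tool_rot': array([ 9.73231283e-01,  2.29825833e-01, -5.71696158e-05, -9.75761499e-04]), 'force': array([-1.1793462 , -1.07515453, -0.8733781 ]), 'ft_torque': array([ 0.02857965, -0.03667919,  0.03596799]), 'gripper_force': 0.0, 'finger_gap': 0.9969386000594006}
```

View pics/top0.png

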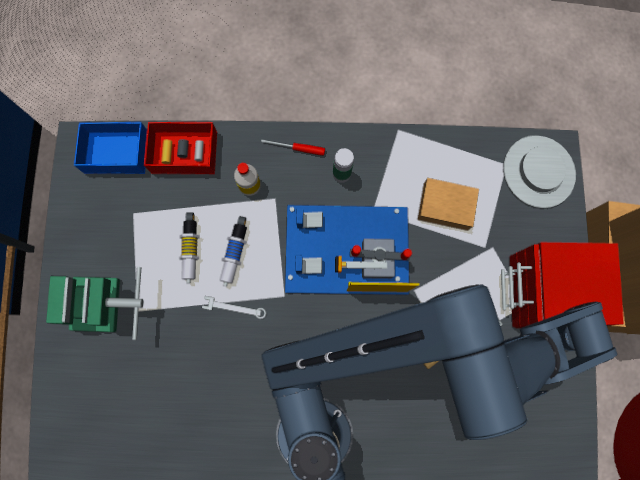

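View pics/side0.png

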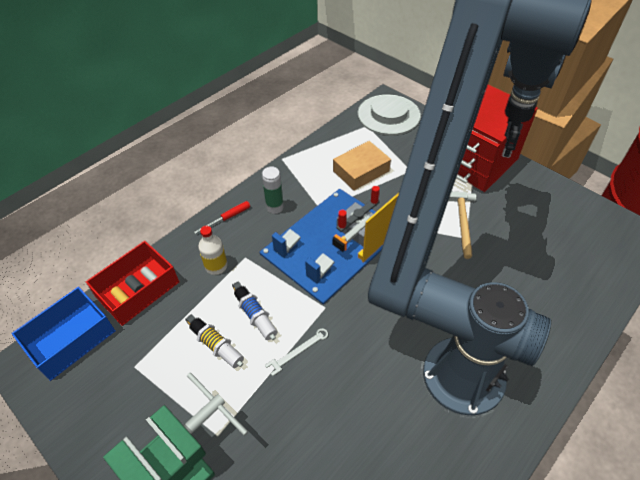

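Top view: yellow damper at about (189,248) with its bare end towards the robot, and the spare at (234,250). The fixture is at (347,250) with rests at (312,220) and (312,266), the jaw at (341,264), grips at (357,251) and (407,254), and the guard below at (383,287). The fixture's axes are roughly the world's axes.

```bash
cat > h.py <<'E'
from station import *
import numpy as np, cv2
C={n:get_calibration(n) for n in("top","side")}
def ray(n,uv):
    c=C[n];K=np.array([[c['fx'],0,c['cx']],[0,c['fy'],c['cy']],[0,0,1]])
    p=cv2.undistortPoints(np.array([[uv]],float),K,c['dist_coeffs'])[0,0]
    W=c['world_to_cam'];R=W[:3,:3];return -R.T@W[:3,3],R.T@np.array([p[0],p[1],1])
def plane(n,uv,z):
    o,d=ray(n,uv);return o+d*(z-o[2])/d[2]
def tri(a,b):
    (o1,d1),(o2,d2)=ray("top",a),ray("side",b)
    s=np.linalg.lstsq(np.c_[d1,-d2],o2-o1,rcond=None)[0]
    p,q=o1+s[0]*d1,o2+s[1]*d2;return (p+q)/2,np.linalg.norm(p-q)
def proj(n,P):
    c=C[n];W=c['world_to_cam'];K=np.array([[c['fx'],0,c['cx']],[0,c['fy'],c['cy']],[0,0,1]])
    return cv2.projectPoints(np.array([P],float),cv2.Rodrigues(W[:3,:3])[0],W[:3,3],K,c['dist_coeffs'])[0][0,0]
def mask(im,lo,hi,roi):
    h=cv2.cvtColor(im,cv2.COLOR_RGB2HSV);m=cv2.inRange(h,lo,hi);k=np.zeros_like(m);x0,y0,x1,y1=roi;k[y0:y1,x0:x1]=255
    return m&k
def blobs(m,amin=15):
    n,l,s,c=cv2.connectedComponentsWithStats(m)
    return sorted([(s[i,4],c[i].round(1).tolist(),s[i,:4].tolist()) for i in range(1,n) if s[i,4]>=amin],reverse=True)
E
python3 - <<'E'
from h import *
T=cv2.cvtColor(cv2.imread("pics/top0.png"),4);S=cv2.cvtColor(cv2.imread("pics/side0.png"),4)
print("redT",blobs(mask(T,(0,150,60),(8,255,255),(330,230,420,275))))
print("redS",blobs(mask(S,(0,150,60),(8,255,255),(325,175,395,240))))
print("orT",blobs(mask(T,(9,150,80),(19,255,255),(325,245,375,285))))
print("yelT",blobs(mask(T,(20,120,80),(35,255,255),(170,200,215,300))))
print("yelS",blobs(mask(S,(20,120,80),(35,255,255),(180,300,250,380))))
# blue plate
m=mask(T,(100,150,60),(125,255,255),(275,195,420,305))
m=cv2.morphologyEx(m,cv2.MORPH_CLOSE,np.ones((5,5)))
cs=max(cv2.findContours(m,0,2)[0],key=cv2.contourArea);r=cv2.minAreaRect(cs)
b=cv2.boxPoints(r);print("plate",b.round(1).tolist());print([plane("top",p,.015).round(4).tolist() for p in b])
# damper silhouette: not paper
h=cv2.cvtColor(T,cv2.COLOR_RGB2HSV)
a=cv2.resize(T[195:305,165:425],None,fx=3,fy=3,interpolation=2)
cv2.imwrite("pics/cropT.png",a[:,:,::-1])
E
```

```text
redT [(np.int32(79), [406.1, 253.8], [401, 249, 11, 10]), (np.int32(72), [355.8, 250.5], [352, 246, 9, 10])]
redS [(np.int32(120), [341.8, 219.1], [338, 211, 8, 17]), (np.int32(119), [374.6, 194.2], [371, 186, 9, 18])]
orT [(np.int32(35), [339.5, 264.1], [338, 256, 4, 16])]
yelT [(np.int32(129), [188.6, 242.7], [182, 237, 15, 12]), (np.int32(28), [188.5, 250.5], [182, 250, 14, 2]), (np.int32(27), [188.3, 253.5], [182, 253, 14, 2])]
yelS [(np.int32(182), [210.8, 337.4], [201, 328, 22, 23])]
plate [[284.79998779296875, 292.6000061035156], [285.8999938964844, 204.6999969482422], [409.1000061035156, 206.3000030517578], [408.0, 294.1000061035156]]
[[0.4074, 0.0907, 0.015], [0.6722, 0.094, 0.015], [0.6736, -0.2785, 0.015], [0.4074, -0.2707, 0.015]]
```

View pics/cropT.png

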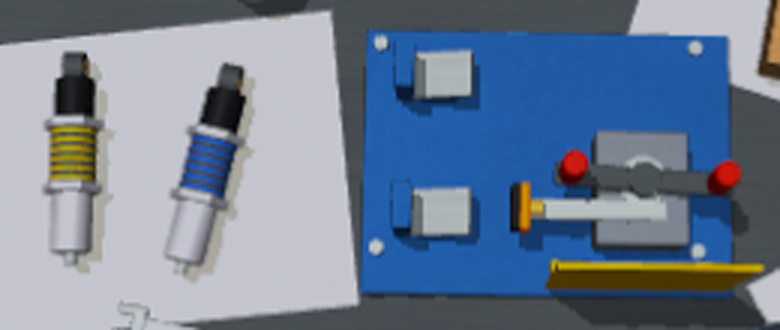

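The crop shows the damper's eye at (190,214), spring centre at (189.3,246) and stud at (188,282). The jaw's rubber face is at (336,264), left of the orange.

```bash
python3 - <<'E'
from h import *
u=lambda x,y:(165+x/3-.33,195+y/3-.33)
e,c,s=[plane("top",u(*p),.026) for p in((75,53),(73,153),(69,265))]
print("damper",e,c,s,np.linalg.norm(e-s),np.degrees(np.arctan2(*(e-s)[1::-1])))
cc=(plane("top",u(73,124),.045)+plane("top",u(73,183),.045))/2;print("spring c z45",cc)
print("spring side", plane("side",(210.8,337.4),.03))
sp=[plane("top",u(*p),.026) for p in((232,66),(208,165),(179,272))];print("spare",sp)
ga,e1=tri((406.1,253.8),(374.6,194.2));gb,e2=tri((355.8,250.5),(341.8,219.1));print("grips",ga,e1,gb,e2,np.linalg.norm(ga-gb))
pa,pb=plane("top",(406.1,253.8),.138),plane("top",(355.8,250.5),.138);print("plane",pa,pb,np.linalg.norm(pa-pb),(pa+pb)/2)
for p in((381,43),(376,246),(696,48),(699,251)):print("bolt",plane("top",u(*p),.017))
print("jawtop", plane("top",u(518,183),.092),plane("top",u(518,230),.092))
# ramp low edge at wall near z: wall top corners, ramp outline
print("restB ramp corners",[plane("top",u(*p),z).round(4).tolist() for p,z in(((471,189),.055),((471,235),.055),((412,190),.09),((412,236),.09))])
print("restT",[plane("top",u(*p),z).round(4).tolist() for p,z in(((471,52),.055),((471,97),.055),((415,50),.09),((415,97),.09))])
print("guard",plane("top",u(551,262),.2),plane("top",u(762,264),.2))
E
```

```text
damper [0.6420025  0.38186248 0.026     ] [0.54043675 0.37778541 0.026     ] [0.42935727 0.37557636 0.026     ] 0.21273812202505685 1.6932582795501456
spring c z45 [0.53663353 0.37329506 0.045     ]
spring side [0.54523803 0.37877077 0.03      ]
spare [array([0.63072924, 0.22334996, 0.026     ]), array([0.53054637, 0.2429833 , 0.026     ]), array([0.42457643, 0.26704439, 0.026     ])]
grips [ 0.51078495 -0.24995962  0.11438286] 0.00023417967569708178 [ 0.51843818 -0.10932288  0.11288276] 0.0003549725783961881 0.14085281747500322
plane [ 0.50666895 -0.2460279   0.138     ] [ 0.51389369 -0.10753175  0.138     ] 0.1386844687193304 [ 0.51028132 -0.17677982  0.138     ]
bolt [0.65864578 0.07611983 0.017     ]
bolt [0.45429966 0.07636521 0.017     ]
bolt [ 0.65868975 -0.24013926  0.017     ]
bolt [ 0.45361481 -0.24035188  0.017     ]
jawtop [ 0.50640538 -0.05893196  0.092     ] [ 0.46193639 -0.05925777  0.092     ]
restB ramp corners [[0.506, -0.0153, 0.055], [0.4615, -0.0159, 0.055], [0.4986, 0.0404, 0.09], [0.4551, 0.0396, 0.09]]
restT [[0.6414, -0.0137, 0.055], [0.5964, -0.0142, 0.055], [0.6338, 0.0402, 0.09], [0.5879, 0.0393, 0.09]]
guard [ 0.41978584 -0.08359215  0.2       ] [ 0.42016875 -0.26753345  0.2       ]
```

```bash
python3 -m jog '{"linear":[[45,58,0],[45,58,0],[45,58,0],[45,58,0],[45,58,0],[30,58,0],[0,58,0],[0,58,0],[0,58,0],[0,58,0],[0,58,0],[0,58,0]],"turn":[0,0,0,0,0,0,0,-1,-1,-1,-1,-1]}' 1 60
python3 -m jog '{"linear":[[0,60,0],[0,60,0],[0,60,0],[0,60,0],[0,0,-40],[0,0,-50],[0,0,-40],[0,0,0],[0,0,0]],"turn":[0,0,0,0,0,0,0,0,0]}'
python3 - <<'E'
from h import *
for n in("side","top"): im=snapshot(n); cv2.imwrite(f"pics/{n}1.png",im[:,:,::-1])
a=cv2.resize(cv2.imread("pics/side1.png")[200:400,80:400],None,fx=2.4,fy=2.4);cv2.imwrite("pics/c1.png",a)
s=sense();print(s['tcp_pos'],s['tool_rot'],s['q'])
E
```

```text
t: 1.6
tcp_pos: [0.4996, 0.0933, 0.4045]
tool_rot: [1.0, 0.012, -0.0, 0.0]
force: [1.0, -0.1, 0.0]
finger_gap: 1.0
gripper_force: 0.0
t: 2.72
tcp_pos: [0.5005, 0.3317, 0.2757]
tool_rot: [1.0, 0.014, 0.001, -0.0]
force: [0.8, 1.2, 0.3]
finger_gap: 0.997
gripper_force: 0.0
[0.50072017 0.33177403 0.27680195] [ 9.99904386e-01  1.36737729e-02  1.90460379e-03 -7.87115186e-04] [3.99307731e-01 6.61726152e-01 1.60195578e+00 3.36483492e-05
 8.73789121e-01 1.94273406e+00]
```

View pics/c1.png

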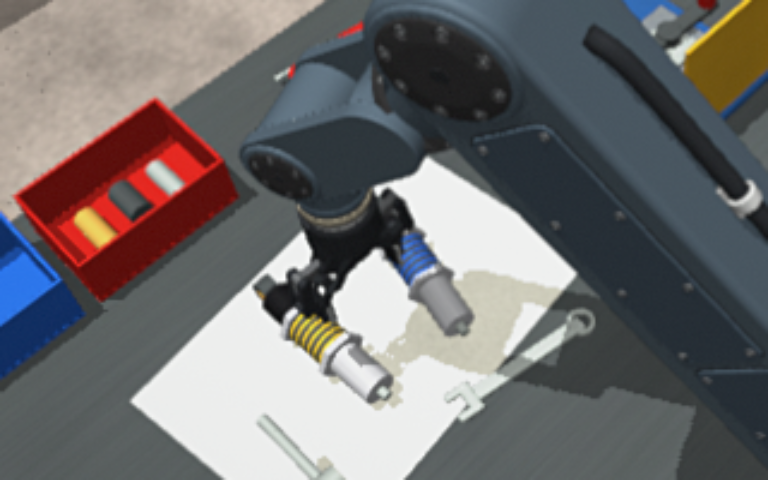

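The open gripper hangs beside the yellow damper (crop spring about (320,335)), and the damper hasn't moved. Its TCP reads (501,332) mm against a target of (536,378), so I'll shift and then lower.

```bash
python3 -m jog '{"linear":[[18,23,0],[17,23,0],[0,0,0],[0,0,0]],"turn":[0,0,0,0]}' 1 60
python3 - <<'E'
from h import *
im=snapshot("top"); cv2.imwrite("pics/t2.png",im[:,:,::-1]);im2=snapshot("side"); cv2.imwrite("pics/s2.png",im2[:,:,::-1])
s=sense();print(s['tcp_pos'],s['tool_rot'])
a=cv2.resize(im[180:310,120:320],None,fx=3,fy=3);b=cv2.resize(im2[270:400,140:290],None,fx=3,fy=3)
cv2.imwrite("pics/c2.png",cv2.resize(np.hstack([a,b])[:,:,::-1],None,fx=.75,fy=.75))
E
```

```text
t: 3.32
tcp_pos: [0.5345, 0.3771, 0.2757]
tool_rot: [1.0, 0.014, 0.0, 0.0]
force: [-0.1, 0.3, 0.3]
finger_gap: 1.002
gripper_force: 0.0
[0.53429953 0.37675705 0.27517792] [ 9.99907820e-01  1.35725520e-02 -2.89432059e-04  2.29975834e-04]
```

View pics/c2.png

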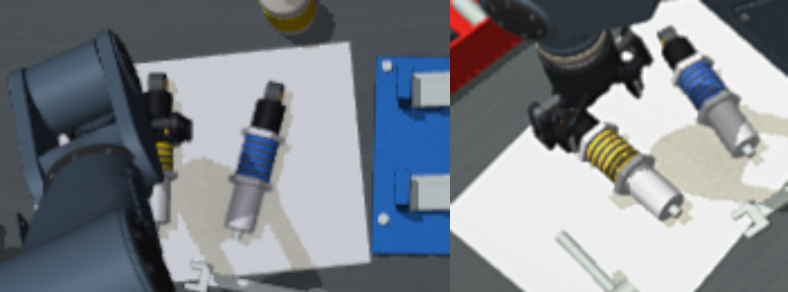

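The fingers straddle the spring from above, one on each side (right finger at crop (178,130)). I'll lower, close and lift.

```bash
python3 -m jog '{"linear":[[2,1,-35],[0,0,-35],[0,0,-25],[0,0,0],[0,0,0]],"turn":[0,0,0,0,0]}' 1 60
python3 -m jog '{"linear":[[0,0,0],[0,0,0],[0,0,0],[0,0,0],[0,0,0],[0,0,0]],"turn":[0,0,0,0,0,0]}' 0 80
```

```text
t: 4.05
tcp_pos: [0.5372, 0.3784, 0.1807]
tool_rot: [1.0, 0.014, 0.001, -0.0]
force: [0.2, 0.4, 0.5]
finger_gap: 1.003
gripper_force: 0.0
t: 4.8
tcp_pos: [0.5372, 0.3787, 0.1813]
tool_rot: [1.0, 0.014, 0.001, -0.0]
force: [-1.1, -0.9, 4.9]
finger_gap: 0.504
gripper_force: 81.2
```

```bash
python3 -m jog '{"linear":[[0,0,20],[0,0,40],[0,0,40],[0,0,30],[1,-20,0],[2,-40,0],[2,-40,0],[2,-40,0],[2,-40,0],[2,-40,0],[2,-40,0],[2,-40,0]],"turn":[0,0,0,0,0,0,-0.1,-0.1,-0.1,0,0,0]}'
python3 -m jog '{"linear":[[0,-38,0],[0,-20,0],[0,0,0],[0,0,0]],"turn":[0,0,0,0]}'
python3 - <<'E'
from h import *
im=snapshot("top"); cv2.imwrite("pics/t3.png",im[:,:,::-1]);im2=snapshot("side"); cv2.imwrite("pics/s3.png",im2[:,:,::-1])
s=sense();print(s['tcp_pos'],s['tool_rot'])
a=cv2.resize(im[180:310,250:420],None,fx=3,fy=3);b=cv2.resize(im2[170:300,240:410],None,fx=3,fy=3)
cv2.imwrite("pics/c3.png",cv2.resize(np.hstack([a,b])[:,:,::-1],None,fx=.78,fy=.78))
print("yelS",blobs(mask(im2,(20,120,80),(35,255,255),(250,190,345,300))))
E
```

```text
t: 6.3
tcp_pos: [0.5504, 0.0764, 0.3082]
tool_rot: [1.0, 0.0, -0.002, 0.0]
force: [0.5, -0.8, -6.8]
finger_gap: 0.504
gripper_force: 83.3
t: 6.8
tcp_pos: [0.5513, 0.0209, 0.3092]
tool_rot: [1.0, 0.001, -0.001, -0.0]
force: [0.6, 0.9, -7.3]
finger_gap: 0.503
gripper_force: 83.4
[0.55148914 0.021496   0.30943875] [ 9.99999038e-01  1.26084892e-03 -5.10671564e-04 -2.69447632e-04]
yelS [(np.int32(88), [303.8, 229.0], [299, 222, 12, 17])]
```

View pics/c3.png

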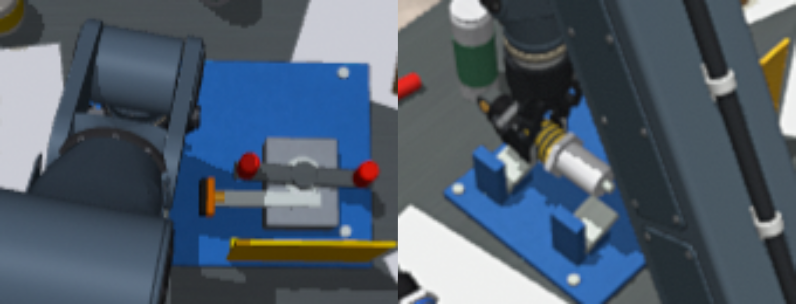

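The damper is held level over the rests, bare end towards the robot; the stud tip is at side pixel (329,250). I'll check its x offset in the grip.

```bash
python3 - <<'E'
from h import *
print(plane("side",(329.3,250.3),.1555))
print("expect stud px if centred",proj("side",(.445,.0215,.1555)))
# wall tops in this side view: near rest wall inner top corners, far rest
f=lambda x,y:(240+(x-398)/2.34,170+y/2.34)
for p in((554,209),(584,222),(475,150),(505,166)): print(plane("side",f(*p),.09))
E
```

```text
[0.44611654 0.02384974 0.1555    ]
expect stud px if centred [330.20316483 250.01066745]
[0.50496062 0.05299824 0.09      ]
[0.46553242 0.0426565  0.09      ]
[0.64062565 0.05414322 0.09      ]
[0.59496648 0.04667073 0.09      ]
```

```bash
python3 -m jog '{"linear":[[0,-6,0],[0,0,-20],[0,0,-25],[0,0,-20],[0,0,-12],[0,0,-5],[0,0,0],[0,0,0]],"turn":[0,0,0,0,0,0,0,0]}'
python3 -m jog '{"linear":[[0,0,-3],[0,0,0],[0,0,0]],"turn":[0,0,0]}'
```

```text
t: 7.9
tcp_pos: [0.5523, 0.0144, 0.2284]
tool_rot: [1.0, 0.001, 0.001, 0.0]
force: [0.8, -0.6, -6.5]
finger_gap: 0.508
gripper_force: 83.4
t: 8.28
tcp_pos: [0.5519, 0.0145, 0.2248]
tool_rot: [1.0, 0.001, 0.0, 0.0]
force: [-0.3, -0.5, -7.3]
finger_gap: 0.501
gripper_force: 83.4
```

```bash
python3 -m jog '{"linear":[[0,0,-2],[0,0,0],[0,0,0]],"turn":[0,0,0]}'
python3 -m jog '{"linear":[[0,0,-1.5],[0,0,0],[0,0,0]],"turn":[0,0,0]}'
```

```text
t: 8.65
tcp_pos: [0.5519, 0.0145, 0.2226]
tool_rot: [1.0, 0.001, -0.0, -0.0]
force: [-0.1, -0.1, -7.4]
finger_gap: 0.505
gripper_force: 83.4
t: 9.02
tcp_pos: [0.5519, 0.0145, 0.2223]
tool_rot: [1.0, 0.001, 0.0, 0.0]
force: [-3.5, 0.6, 6.3]
finger_gap: 0.507
gripper_force: 84.8
```

```bash
python3 -m jog '{"linear":[[0,0,0],[0,0,0],[0,0,0],[0,0,0],[0,0,0],[0,0,0]],"turn":[0,0,0,0,0,0]}' 0.65
python3 -m jog '{"linear":[[0,0,0],[0,0,0],[0,0,0],[0,0,0],[0,0,30],[0,0,40],[0,0,40],[0,0,0]],"turn":[0,0,0,0,0,0,0,0]}' 1
python3 - <<'E'
from h import *
im2=snapshot("side"); cv2.imwrite("pics/s4.png",im2[:,:,::-1]);im=snapshot("top")
a=cv2.resize(im[180:310,250:420],None,fx=3,fy=3);b=cv2.resize(im2[170:300,240:410],None,fx=3,fy=3)
cv2.imwrite("pics/c4.png",cv2.resize(np.hstack([a,b])[:,:,::-1],None,fx=.78,fy=.78))
E
```

```text
t: 9.78
tcp_pos: [0.5524, 0.0146, 0.2214]
tool_rot: [1.0, 0.0, 0.001, -0.0]
force: [2.3, 4.4, 1.2]
finger_gap: 0.65
gripper_force: 2.0
t: 10.78
tcp_pos: [0.5528, 0.0143, 0.3343]
tool_rot: [1.0, 0.001, 0.004, 0.001]
force: [0.6, -0.5, -0.8]
finger_gap: 0.996
gripper_force: 0.0
```

View pics/c4.png

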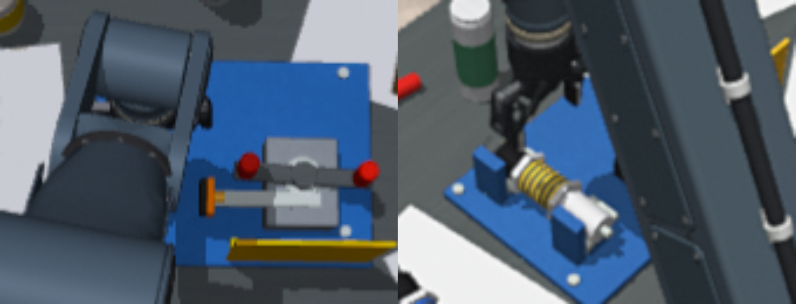

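The damper lies on both rests against the walls, with the bare tube end at the jaw's rest (crop (590,215)). Next I'll take the grip on the +y side.

```bash
python3 -m jog '{"linear":[[-9,-31,0],[-9,-31,0],[-9,-31,0],[-9,-30,0],[0,0,-30],[0,0,-27],[0,0,0],[0,0,0]],"turn":[0,0,0,0,0,0,0,0]}' 1
python3 -m jog '{"linear":[[0,0,0],[0,0,0],[0,0,0],[0,0,0],[0,0,0],[0,0,0],[0,0,0]],"turn":[0,0,0,0,0,0,0]}' 0 40
python3 - <<'E'
import numpy as np
t=np.linspace(-1.517,1.75,13);P=70*np.c_[np.cos(t),-np.sin(t)];print(np.diff(P,axis=0).round(1).tolist())
t=np.linspace(-1.4,1.75,13);P=70*np.c_[np.cos(t),-np.sin(t)];print(np.diff(P,axis=0).round(1).tolist())
E
```

```text
t: 11.88
tcp_pos: [0.5159, -0.1084, 0.2738]
tool_rot: [1.0, 0.001, -0.001, -0.0]
force: [0.2, -0.1, -0.2]
finger_gap: 1.001
gripper_force: 0.0
t: 12.75
tcp_pos: [0.5159, -0.1079, 0.2749]
tool_rot: [1.0, 0.0, 0.0, -0.0]
force: [0.5, 3.5, 6.2]
finger_gap: 0.271
gripper_force: 39.2
[[18.7, -3.6], [17.0, -8.5], [14.1, -12.7], [10.2, -16.1], [5.5, -18.2], [0.4, -19.0], [-4.7, -18.4], [-9.5, -16.4], [-13.6, -13.3], [-16.7, -9.1], [-18.5, -4.3], [-19.0, 0.8]]
[[17.5, -5.5], [15.5, -9.8], [12.4, -13.5], [8.5, -16.2], [4.0, -17.9], [-0.8, -18.3], [-5.5, -17.5], [-9.9, -15.4], [-13.5, -12.3], [-16.3, -8.4], [-17.9, -3.9], [-18.3, 0.9]]
```

```bash
python3 -m jog '{"linear":[[18.7,-3.6,0],[17,-8.5,0],[14.1,-12.7,0],[10.2,-16.1,0]],"turn":[0,0,0,0]}'
python3 -m jog '{"linear":[[5.5,-18.2,0],[0.4,-19,0],[-4.7,-18.4,0],[-9.5,-16.4,0]],"turn":[0,0,0,0]}'
python3 -m jog '{"linear":[[-13.6,-13.3,0],[-16.7,-9.1,0],[-18.5,-4.3,0],[-19,0.8,0],[0,0,0],[0,0,0]],"turn":[0,0,0,0,0,0]}'
```

```text
t: 13.25
tcp_pos: [0.576, -0.1485, 0.2749]
tool_rot: [1.0, 0.001, -0.001, -0.001]
force: [-3.7, 3.8, 6.6]
finger_gap: 0.275
gripper_force: 39.4
t: 13.75
tcp_pos: [0.5677, -0.2209, 0.2749]
tool_rot: [1.0, 0.001, 0.0, -0.001]
force: [-0.8, 6.8, 7.8]
finger_gap: 0.267
gripper_force: 39.4
t: 14.5
tcp_pos: [0.4986, -0.2466, 0.2749]
tool_rot: [1.0, 0.001, -0.002, -0.001]
force: [-3.3, 3.4, 8.2]
finger_gap: 0.268
gripper_force: 39.7
```

```bash
python3 -m jog '{"linear":[[0,0,0],[0,0,0],[0,0,0],[0,0,30],[0,0,35],[9,45,0],[10,46,0],[9,46,0],[0,0,-35],[0,0,-30],[0,0,0],[0,0,0]],"turn":[0,0,0,0,0,0,0,0,0,0,0,0]}' 1
python3 -m jog '{"linear":[[0,0,0],[0,0,0],[0,0,0],[0,0,0],[0,0,0],[0,0,0]],"turn":[0,0,0,0,0,0]}' 0 40
python3 - <<'E'
import numpy as np
t=np.linspace(-1.371,1.77,13);P=70*np.c_[np.cos(t),-np.sin(t)];print(np.diff(P,axis=0).round(1).tolist())
E
```

```text
t: 16.0
tcp_pos: [0.5282, -0.1107, 0.2748]
tool_rot: [1.0, 0.001, 0.001, 0.0]
force: [-0.1, 0.1, 0.0]
finger_gap: 1.004
gripper_force: 0.0
t: 16.75
tcp_pos: [0.5277, -0.1094, 0.275]
tool_rot: [1.0, 0.0, 0.0, -0.001]
force: [0.1, 4.2, 4.7]
finger_gap: 0.267
gripper_force: 39.3
[[17.3, -5.9], [15.2, -10.2], [12.0, -13.8], [8.0, -16.4], [3.5, -17.9], [-1.3, -18.2], [-5.9, -17.3], [-10.2, -15.2], [-13.8, -12.0], [-16.4, -8.0], [-17.9, -3.5], [-18.2, 1.2]]
```

Crank at about 4.9, contact expected about 13.6. This is stroke 2, to about 8.0.

```bash
python3 -m jog '{"linear":[[17.3,-5.9,0],[15.2,-10.2,0],[12,-13.8,0],[8,-16.4,0],[3.5,-17.9,0],[-1.3,-18.2,0],[-5.9,-17.3,0],[-10.2,-15.2,0],[-13.8,-12,0],[-16.4,-8,0],[-17.9,-3.5,0],[-18.2,1.2,0]],"turn":[0,0,0,0,0,0,0,0,0,0,0,0]}'
python3 -m jog '{"linear":[[0,0,0],[0,0,0]],"turn":[0,0]}'
```

```text
t: 18.25
tcp_pos: [0.5008, -0.2469, 0.275]
tool_rot: [1.0, -0.0, 0.002, -0.0]
force: [6.4, 7.0, 2.0]
finger_gap: 0.27
gripper_force: 39.2
t: 18.5
tcp_pos: [0.499, -0.2465, 0.2749]
tool_rot: [1.0, 0.001, -0.002, -0.001]
force: [-3.7, 2.5, 7.1]
finger_gap: 0.264
gripper_force: 39.7
```

```bash
python3 -m jog '{"linear":[[0,0,0],[0,0,0],[0,0,0],[0,0,30],[0,0,35],[9,45,0],[9,46,0],[9,46,0],[0,0,-35],[0,0,-30],[0,0,0],[0,0,0]],"turn":[0,0,0,0,0,0,0,0,0,0,0,0]}' 1
python3 -m jog '{"linear":[[0,0,0],[0,0,0],[0,0,0],[0,0,0],[0,0,0],[0,0,0]],"turn":[0,0,0,0,0,0]}' 0 40
```

```text
t: 20.0
tcp_pos: [0.5275, -0.1109, 0.2748]
tool_rot: [1.0, 0.001, 0.001, 0.0]
force: [0.8, 0.1, 0.3]
finger_gap: 1.005
gripper_force: 0.0
t: 20.75
tcp_pos: [0.5271, -0.1096, 0.275]
tool_rot: [1.0, 0.0, 0.0, -0.001]
force: [0.4, 4.3, 4.8]
finger_gap: 0.27
gripper_force: 39.2
```

```bash
python3 -m jog '{"linear":[[17.3,-5.9,0],[15.2,-10.2,0],[12,-13.8,0],[8,-16.4,0],[3.5,-17.9,0],[-1.3,-18.2,0],[-5.9,-17.3,0],[-10.2,-15.2,0],[-13.8,-12,0],[-16.4,-8,0],[-17.9,-3.5,0],[-18.2,1.2,0]],"turn":[0,0,0,0,0,0,0,0,0,0,0,0]}'
python3 -m jog '{"linear":[[0,0,0],[0,0,0]],"turn":[0,0]}'
python3 - <<'E'
from h import *
im2=snapshot("side");im=snapshot("top")
a=cv2.resize(im[180:310,250:420],None,fx=3,fy=3);b=cv2.resize(im2[170:300,240:410],None,fx=3,fy=3)
cv2.imwrite("pics/c5.png",cv2.resize(np.hstack([a,b])[:,:,::-1],None,fx=.78,fy=.78))
E
```

```text
t: 22.25
tcp_pos: [0.5001, -0.2471, 0.275]
tool_rot: [1.0, -0.0, 0.002, -0.001]
force: [6.6, 5.3, 2.2]
finger_gap: 0.27
gripper_force: 39.2
t: 22.5
tcp_pos: [0.4983, -0.2466, 0.275]
tool_rot: [1.0, 0.001, -0.002, -0.001]
force: [-3.2, 3.3, 7.4]
finger_gap: 0.27
gripper_force: 39.7
```

View pics/c5.png

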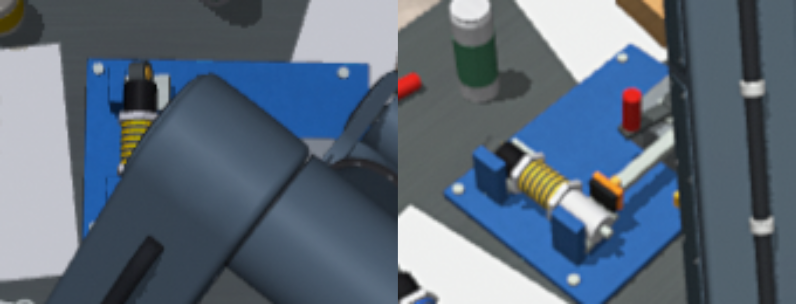

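The damper is still seated and the jaw (crop (605,190)) is now close to the tube. Crank at about 11.2; this is the final stroke.

```bash
python3 -m jog '{"linear":[[0,0,0],[0,0,0],[0,0,0],[0,0,30],[0,0,35],[9,45,0],[10,46,0],[9,46,0],[0,0,-35],[0,0,-30],[0,0,0],[0,0,0]],"turn":[0,0,0,0,0,0,0,0,0,0,0,0]}' 1
python3 -m jog '{"linear":[[0,0,0],[0,0,0],[0,0,0],[0,0,0],[0,0,0],[0,0,0]],"turn":[0,0,0,0,0,0]}' 0 40
python3 -m jog '{"linear":[[17.3,-5.9,0],[15.2,-10.2,0],[12,-13.8,0],[0,0,0]],"turn":[0,0,0,0]}'
python3 - <<'E'
import numpy as np
d=0.1309;t=-1.371+3*.26175+d*np.arange(0,19)
P=70*np.c_[np.cos(t),-np.sin(t)]
for a,b in zip(t[1:],np.diff(P,axis=0).round(1).tolist()):print(round(a,2),b)
E
```

```text
t: 24.1
tcp_pos: [0.5278, -0.1111, 0.2748]
tool_rot: [1.0, 0.001, 0.001, 0.0]
force: [0.1, 0.1, 0.5]
finger_gap: 1.002
gripper_force: 0.0
t: 24.85
tcp_pos: [0.5273, -0.1096, 0.275]
tool_rot: [1.0, 0.0, 0.0, -0.001]
force: [-0.1, 5.1, 6.7]
finger_gap: 0.27
gripper_force: 39.3
t: 25.35
tcp_pos: [0.5728, -0.1417, 0.275]
tool_rot: [1.0, 0.001, 0.001, 0.001]
force: [0.3, -2.1, 3.0]
finger_gap: 0.27
gripper_force: 40.2
-0.45 [4.6, -7.9]
-0.32 [3.5, -8.5]
-0.19 [2.3, -8.9]
-0.06 [1.2, -9.1]
0.07 [-0.0, -9.2]
0.2 [-1.2, -9.1]
0.33 [-2.4, -8.8]
0.46 [-3.5, -8.4]
0.59 [-4.6, -7.9]
0.72 [-5.6, -7.2]
0.85 [-6.5, -6.5]
0.99 [-7.3, -5.6]
1.12 [-7.9, -4.6]
1.25 [-8.5, -3.5]
1.38 [-8.9, -2.3]
1.51 [-9.1, -1.2]
1.64 [-9.2, 0.0]
1.77 [-9.1, 1.2]
```

```bash
python3 -m jog '{"linear":[[4.6,-7.9,0],[3.5,-8.5,0],[2.3,-8.9,0]],"turn":[0,0,0]}'
python3 -m jog '{"linear":[[1.2,-9.1,0],[0,-9.2,0]],"turn":[0,0]}'
python3 -m jog '{"linear":[[-1.2,-9.1,0],[-2.4,-8.8,0]],"turn":[0,0]}'
```

```text
t: 25.72
tcp_pos: [0.5818, -0.1647, 0.275]
tool_rot: [1.0, 0.001, -0.0, -0.001]
force: [-1.3, 3.6, 6.8]
finger_gap: 0.268
gripper_force: 40.6
t: 25.98
tcp_pos: [0.583, -0.1829, 0.275]
tool_rot: [1.0, 0.001, -0.0, -0.001]
force: [-1.1, 4.3, 8.7]
finger_gap: 0.27
gripper_force: 40.6
t: 26.22
tcp_pos: [0.5794, -0.2007, 0.275]
tool_rot: [1.0, 0.0, -0.0, -0.002]
force: [-0.8, 5.2, 7.9]
finger_gap: 0.268
gripper_force: 40.6
```

```bash
python3 -m jog '{"linear":[[-3.5,-8.4,0],[-4.6,-7.9,0]],"turn":[0,0]}'
python3 -m jog '{"linear":[[-5.6,-7.2,0]],"turn":[0]}'
python3 -m jog '{"linear":[[-6.5,-6.5,0]],"turn":[0]}'
```

```text
t: 26.48
tcp_pos: [0.5716, -0.2166, 0.275]
tool_rot: [1.0, 0.0, 0.0, -0.002]
force: [1.5, 8.0, 7.2]
finger_gap: 0.268
gripper_force: 40.6
t: 26.6
tcp_pos: [0.5663, -0.2235, 0.275]
tool_rot: [1.0, -0.0, 0.001, -0.002]
force: [3.2, 9.6, 7.6]
finger_gap: 0.267
gripper_force: 40.5
t: 26.72
tcp_pos: [0.5602, -0.2297, 0.275]
tool_rot: [1.0, -0.0, 0.002, -0.002]
force: [4.8, 9.2, 5.9]
finger_gap: 0.27
gripper_force: 40.4
```

```bash
python3 -m jog '{"linear":[[0,0,0],[0,0,0]],"turn":[0,0]}'
python3 -m jog '{"linear":[[-1.3,-1.2,0]],"turn":[0]}'
```

```text
t: 26.98
tcp_pos: [0.5597, -0.2302, 0.275]
tool_rot: [1.0, 0.0, 0.0, -0.002]
force: [1.5, 6.8, 6.5]
finger_gap: 0.271
gripper_force: 40.5
t: 27.1
tcp_pos: [0.5591, -0.2308, 0.275]
tool_rot: [1.0, -0.0, 0.002, -0.002]
force: [4.5, 9.9, 5.2]
finger_gap: 0.272
gripper_force: 40.4
```

The push is about 10 N and clearly stiffer than the free 4 N, so roughly 85 N on the tube. I'll let go, lift and check.

```bash
python3 -m jog '{"linear":[[0,0,0],[0,0,0],[0,0,0],[0,0,0],[0,0,35],[0,0,50],[0,0,50],[0,-60,0],[0,-60,0],[0,-60,0],[0,-60,0],[0,0,0]],"turn":[0,0,0,0,0,0,0,0,0,0,0,0]}' 1
python3 - <<'E'
from h import *
im2=snapshot("side");im=snapshot("top")
a=cv2.resize(im[180:310,250:420],None,fx=3,fy=3);b=cv2.resize(im2[170:300,240:410],None,fx=3,fy=3)
cv2.imwrite("pics/c6.png",cv2.resize(np.hstack([a,b])[:,:,::-1],None,fx=.78,fy=.78))
E
```

```text
t: 28.6
tcp_pos: [0.5568, -0.4784, 0.4082]
tool_rot: [1.0, -0.002, 0.0, 0.001]
force: [-0.7, 0.7, -0.9]
finger_gap: 0.998
gripper_force: 0.0
```

View pics/c6.png

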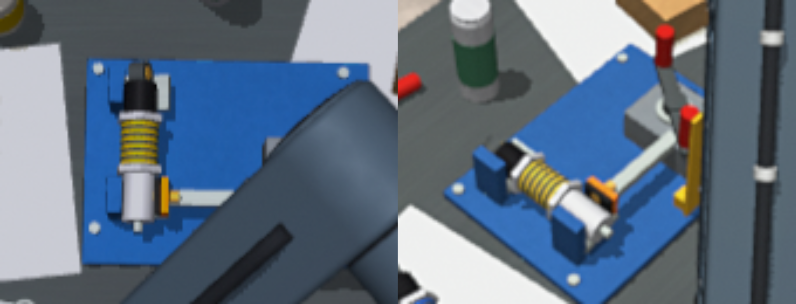

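The jaw bears on the bare tube (crop (162,197)), the damper is seated on both rests, and the arm is clear.

```bash
python3 -c "
from station import *
print(sign_off())"
```

```text
the job is handed in; nothing more can be done
None
```

The yellow damper is seated on both rests with its bare tube end clamped by the jaw at about 85 N (estimated from a 10 N push at the grip); the arm is clear and the job was handed in at about 29 s.

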